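# Seat the strap and start the clamp screw

## Robot

A 7-joint arm with a two-finger parallel gripper is mounted at the origin on the work surface. World frame = base frame: x ahead of the robot, y to its left, z up, the work surface at z = 0. Lengths are in mm, angles in rad, forces in N, time in s.
With the tool pointing down it reaches from about 400 to 850 mm from the base axis. Payload 4.4 kg.
Tool frame: the origin (TCP) lies at the very end of the fingers, on their centre line; the grasp point (between the pads) lies 19 mm behind it; z points along the fingers, y is the line along which they close (so a half turn about z gives the same grasp; the last joint's range is limited). The gripper opens to 94 mm and grips with 3 to 60 N. Pads are 16 mm wide; open, the fingers measure 119 mm over their backs; the gripper's body (75 mm by 177 mm) begins 78 mm behind the grasp point.
Start: joints at [-1.298, 0.628, 0.038, 1.517, -0.027, 0.996, -0.02], TCP at [216.007, 613.073, 205.478] pointing down, gripper open.
Joint ranges: [-3.06, 3.06], [-0.37, 2.12], [-1.25, 1.32], [0.18, 2.47], [-1.1, 4.24], [0.23, 1.98], [-2.94, 2.94]. Speed limits (rad/s): [2.57, 2.57, 3.14, 3.14, 3.14, 3.14, 3.14].

## Interface

Orientations are given as [roll, pitch, yaw] about the fixed x, y, z axes, in that order (R = Rz(yaw) Ry(pitch) Rx(roll)).
In Python, from cell import readout, cams, ticket gives the robot as it stands.
- The arm moves only by the tool servo_tool, never from a script. Its argument "targets" is a list of rows, each a list of 6 numbers: the shift along the tool's x, y, z in mm, then the turn, a rotation vector about the tool's x, y, z in rad. A call has exactly 8 rows; each row shifts and turns the commanded pose from where the row before left it, along the tool's axes as they then stand; what a row does not reach is not made up. A row lasts 1/12 s, in which the tool goes at most 41.7 mm and 7.16 degrees, less where a joint would pass 70% of its speed; a pose out of reach is approached as far as the arm can. A call with a gripper value outside its range is refused whole. "jaw" is the finger opening in mm, from 0 to 94, set as the call begins (left out, the last holds). The fingers move at their own pace and stop on an object; "grip_force" is the grip in N (left out, the last holds). Time passes only in rows, so rows that do not move let the fingers close, or fill a call up. It gives the time, the measured TCP pose, the force, the opening and the grip force at its end, in the units of the state.
- readout.observe(): the state, without advancing time (a new reading comes with each control period).
- cams.grab_frame(name): name is "scene" or "top" or "wrist"; returns a dict with "image" (420x560x3 uint8, blue, green, red), "fx", "fy", "cx", "cy" (pixels), "origin" and "orientation" of the camera in the world; the wrist camera has in their place "mount" (4x4, takes a point from camera to tool coordinates, whose origin is the TCP and whose axes are the flange's). Camera axes: x right, y down, z forward; pixel columns grow to the right and rows downward; lengths in mm; the calibration is good to about 2 mm. A picture is of the moment at which its call begins: read the wrist's pose just before it. There is no depth.
- ticket.sign_off(): hands the job in; it is judged then, once.
The state is a dict: "time_s": time; "joint_positions": joint angles; "qd": joint speeds; "joint_torque": joint torques, N m; "tool_pos": TCP position; "tcp_rot": TCP orientation; "wrist_force": force on the tool from outside, world axes, zero at the start; "moment": the same for the moment, N m; "opening": opening from 0.0 (shut) to 1.0 (fully open); "gripper_force": force on a finger pad.
Only numpy, scipy, OpenCV 4.12 (cv2) and the standard library are available. Lean on these libraries where they do the work, as an engineer would, in place of code of your own. Each camera call takes 0.05 s, during which the arm holds its last target. There are 200 camera calls.

## Task

Press the nose of the yellow strap straight down until the strap sits fully home on the metal coupon. Then start the red-handled clamp screw: turn it backward (anticlockwise seen from above) until it drops into its thread, then forward (clockwise) one full turn from there. Finish still gripping the red handle of the started screw, and leave the loose things lying about on the bench where they are.

Things in the scene. Friction and masses are not known exactly. Their poses are not given: they have to be found in the camera images.
- strap_nose (a point): the place to press: centre of the upper face of the nose (40 mm wide, 60 mm long, dark disc 24 mm across) of the yellow U strap, 10 mm thick. Axes are the fixture's, z up. The screw axis is 112 mm from here along -y; two 8 mm dowels, 50 mm from here along -y and 19 mm either side, reach 80 mm above the bench. This point is 58 mm above the bench when the strap is home
- strap (a joint): how far the strap has been pressed down its dowels, m: 0 is 14 mm proud, 0.014 is fully home on the aluminium coupon under its nose. It starts 8 to 14 mm proud, slides stiffly (about 3 to 4 N pushed slowly) and stays where it is left
- fixture: green base plate 130 x 250 x 12 mm, fixed to the bench, carrying the steel boss (60 mm across, top 46 mm above the bench) of the screw at its -y end and the coupon on a block at its +y end. Origin: centre of its underside; z up. The screw axis stands at y = -50 mm, the strap's nose is pressed at y = +62 mm
- screw_head (a point): centre of the red bar handle on top of the upright steel screw: bar 50 mm long (x axis; white dot at +x), 16 mm thick (y axis; grip across this), 26 mm high (z up). A flange 52 mm across lies under it, its upper face 13 mm below this point. Height above the bench = 97 mm minus screw_travel: 102 to 104 mm at the start, 97 just after the drop, 89 one turn on
- screw (a joint): turn of the screw, rad, growing clockwise seen from above (forward, tightening), so the bar's yaw falls as it grows. The drop is not at a known value: it comes 0.6 to 2.5 rad backward from the start, nearly one lead (8 mm) deep. Turned forward from the start it jams on a stop within 2.3 rad. Turns easily, about 0.03 N m
- screw_travel (a joint): height of the screw in its boss, m, growing downward: -0.0075 to -0.005 at the start, climbs to -0.008 as it is turned backward, jumps to about 0 at the drop, then grows 0.008 per full turn forward (end stop 0.0145). Upright on its axis, it slides freely under its own weight, about 0.4 kg: a firm grip at fixed height keeps it from dropping, fingers loose round the bar let it drop
- washer: loose brass washer, 30 mm across, 5 mm thick, on the base plate; leave it. Origin: centre of its underside
- coupon_a: loose aluminium weld coupon 120 x 50 x 6 mm; leave it. Origin: centre of its underside
- coupon_b: another loose weld coupon like coupon_a; leave it
- hammer: loose hammer, 270 mm long, wooden handle; leave it
- wrench: loose steel wrench, 180 mm long; leave it
- marker: loose black marker pen, 120 mm long, 15 mm high; leave it
- spray_can: loose standing orange spray can, 58 mm across, 180 mm high; leave it
- magnet_square: loose red L-shaped magnet square, 90 mm legs, 16 mm thick; leave it

How it is judged (in metres and radians):
On the way, in this order (a step that is already met when the one before it is completed fails the run):
1. the strap is pressed fully home (within 1.5 mm) (value of joint strap above 0.0125 m), for 0.1 s.
2. the screw has been turned backward until it dropped into its thread (value of joint screw_travel above -0.0015 m and value of joint screw below 1 rad), for 0.1 s.
At the end, for the whole second after the job is handed in: The strap is home (within 1.5 mm), the screw stands one turn into its thread (0.7 to 1.28 turns by its depth, 5.5 to 10.3 mm below the drop), and the fingers grip it with more than 2 N (value of joint strap above 0.0125 m and value of joint screw_travel between 0.0055 and 0.0103 m and contact force between the fingers and screw above 2 N); the arm keeps its last pose, push and grip.
It fails at once if a loose thing on the bench is shifted by more than 25 mm (distance of any of washer, coupon_a, coupon_b, hammer, wrench, marker, spray_can, magnet_square from where it was at the start of the episode above 0.025 m).
It also fails if it takes over 72 s, if anything falls off the work surface, if the arm or the gripper's body presses on something with over 40 N, if the wrist force passes 120 N, or if a joint passes its speed limit or range.

## Working session

There is one attempt and no reset: what is moved stays moved. The work goes in short steps, Python scripts to look and compute and a tool call to move; the robot and the scene stay as the last step left them, time stands still between calls to the robot, and variables do not carry over. Pictures are saved under pics/ and viewed, at most 10 in all, crops included, and the job is handed in when it is done.

Besides the shell and the picture viewer there is one more tool, called by a JSON object that holds its "op" and its "data", one argument or row to a line. servo_tool: Moves the arm, as the interface text tells. Its arguments: {"type":"object","properties":{"targets":{"type":"array"},"jaw":{"type":"number"},"grip_force":{"type":"number"}},"required":["targets"]}

```bash
mkdir -p pics; ls
python3 - <<'E'
from cell import readout,cams
import cv2
s=readout.observe();print(s)
for n in("scene","top"):
    f=cams.grab_frame(n);cv2.imwrite(f"pics/{n}0.png",f["image"]);print(n,{k:v for k,v in f.items() if k!="image"})
E
```

```text
pics
{'time_s': 0.0, 'joint_positions': array([-1.29780539,  0.62932841,  0.03846047,  1.51834458, -0.02700563,
        0.99627748, -0.02002232]), 'qd': array([ 1.47599440e-03, -1.39565557e-03,  2.00038455e-03,  5.30402324e-04,
       -1.85305188e-04,  1.53785952e-05,  2.49593034e-03]), 'joint_torque': array([-1.01066347e-03, -5.49710333e+01,  1.14339139e+00, -1.86628979e+01,
       -5.22158586e-02,  2.33971607e-02,  1.65373517e-04]), 'tool_pos': array([215.79064665, 612.44528394, 204.57342579]), 'tcp_rot': array([-3.13975356e+00,  2.89547757e-05,  2.80276192e+00]), 'wrist_force': array([ 0.5060774 , -0.13090336,  0.2930436 ]), 'moment': array([ 0.05212748, -0.03146459,  0.02577697]), 'gripper_force': 0.0, 'opening': 0.9984251139954996}
scene {'fx': 420.627221762522, 'fy': 420.627221762522, 'cx': 285.30159449914703, 'cy': 206.55105762131015, 'origin': array([998.46237919, 508.98554215, 829.64943914]), 'orientation': array([-2.35065194, -0.01060369,  2.42205918])}
top {'fx': 393.5102077754408, 'fy': 393.5102077754408, 'cx': 286.6263538551847, 'cy': 213.88266115518348, 'origin': array([ 304.05337955,  -36.84428022, 1208.01254778]), 'orientation': array([-2.94002541e+00,  1.65163533e-03, -1.57272359e+00])}
```

View pics/scene0.png

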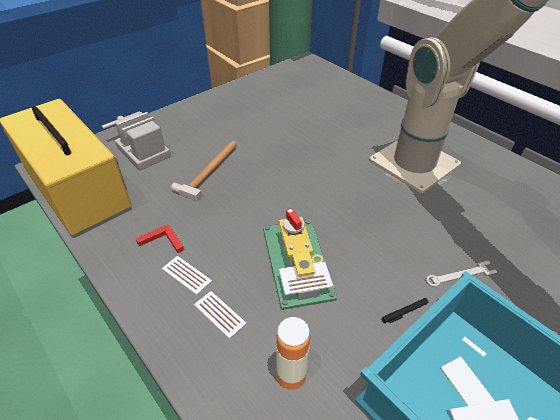

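View pics/top0.png

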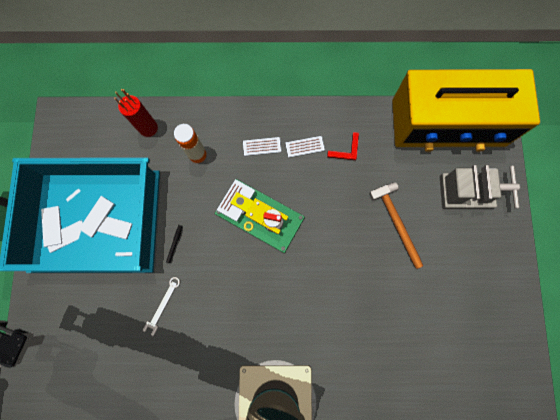

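The fixture is at about (260,216) in the top picture and (299,262) in the scene picture. The screw is near (272,218) and (294,220), with the nose at (242,207) and (305,265). I'll enlarge both.

Run:
```python
import cv2,numpy as np
a=cv2.imread("pics/top0.png")[170:260,205:310];b=cv2.imread("pics/scene0.png")[200:310,255:345]
a=cv2.resize(a,None,fx=4,fy=4,interpolation=cv2.INTER_CUBIC);b=cv2.resize(b,None,fx=4,fy=4,interpolation=cv2.INTER_CUBIC)
o=np.zeros((440,780,3),np.uint8);o[:360,:420]=a;o[:440,420:780]=b
cv2.imwrite("pics/crop0.png",o)
```

```text
(no output)
```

View pics/crop0.png

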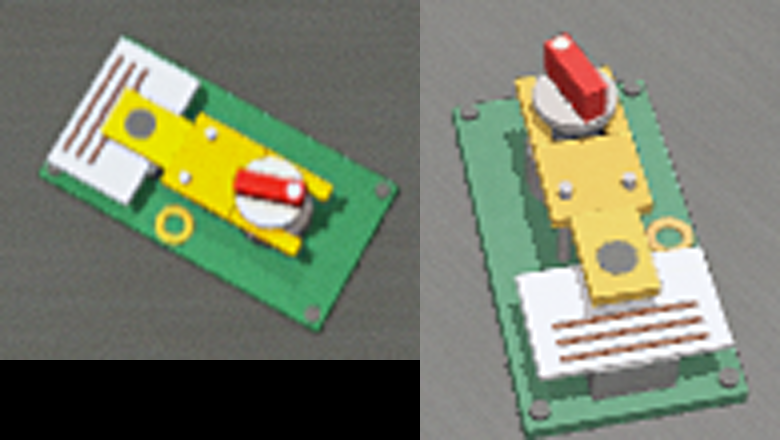

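```bash
cat > h.py <<'E'
import numpy as np
from scipy.spatial.transform import Rotation as R
from scipy.optimize import least_squares
C={"scene":(420.627,285.302,206.551,[998.462,508.986,829.649],[-2.35065194,-0.01060369,2.42205918]),
"top":(393.510,286.627,213.883,[304.053,-36.844,1208.013],[-2.94002541,1.65163533e-03,-1.57272359])}
def proj(n,P):
    f,cx,cy,o,a=C[n];q=R.from_euler("xyz",a).inv().apply(np.atleast_2d(P)-o);return np.c_[f*q[:,0]/q[:,2]+cx,f*q[:,1]/q[:,2]+cy]
def ray(n,uv,z):
    f,cx,cy,o,a=C[n];d=R.from_euler("xyz",a).apply([(uv[0]-cx)/f,(uv[1]-cy)/f,1]);o=np.array(o);return o+d*(z-o[2])/d[2]
def top(x,y):return ((x+.5)/4-.5+205,(y+.5)/4-.5+170)
def scn(x,y):return ((x-420+.5)/4-.5+255,(y+.5)/4-.5+200)
E
python3 - <<'E'
from h import *
t=[("disc",141,123),((19,12,80),211,132),((-19,12,80),185,178),((65,125,12),122,37),((65,-125,12),398,187),((-65,-125,12),320,330),((-65,125,12),42,175)]
s=[("disc",617,257),((19,12,80),566,190),((-19,12,80),629,180),((65,125,12),528,430),((65,-125,12),455,110),((-65,-125,12),643,82),((-65,125,12),746,392)]
t[3]=((65,125,12),None,None)
t=[q for q in t if q[1]]
O=[("top",k,top(u,v)) for k,u,v in t]+[("scene",k,scn(u,v)) for k,u,v in s]
def W(p,k):
    k=(0,62,58+p[3]) if isinstance(k,str) else k
    return R.from_euler("z",p[2]).apply(k)+[p[0],p[1],0]
# per-camera pixel bias p[4:8]
def res(p):return np.concatenate([(proj(n,W(p,k))[0]-uv) for n,k,uv in O])
f=least_squares(res,[600,40,1,10]);print(f.x);print(f.fun.reshape(-1,2).round(1))
p=f.x
print("nose",W(p,"disc"),"screw",W(p,(0,-50,103)))
for n in("top","scene"):
    for k,uv in [(k,uv) for m,k,uv in O if m==n][:3]: print(n,k,ray(n,uv,W(p,k)[2])-W(p,k))
# bar
print("bar top-cam dot",ray("top",top(293,190),116),"centre",ray("top",top(270,183),116))
print("bar scn dot",ray("scene",scn(562,44),116),"centre",ray("scene",scn(575,63),116))
from cell import readout
s=readout.observe();print(s["tool_pos"],R.from_euler("xyz",s["tcp_rot"]).as_matrix().round(3))
E
```

```text
[ 5.46595793e+02  4.99817682e+01 -5.15779591e-01  1.47126629e+01]
[[-0.3  0. ]
 [-0.1 -0.2]
 [-0.2 -0.6]
 [ 0.4 -0.3]
 [-0.8  0.4]
 [-1.3 -0.4]
 [ 0.   0. ]
 [-0.1 -0.8]
 [ 0.1 -0.8]
 [-0.7  0.3]
 [-0.9 -0.9]
 [-0.1 -0.8]
 [ 1.   0. ]]
nose [577.17500984 103.91609406  72.71266286] screw [521.93513461   6.48634407 103.        ]
top disc [ 7.90123100e-02 -7.40787295e-01 -5.68434189e-14]
top (19, 12, 80) [-0.46949007 -0.44098417  0.        ]
top (-19, 12, 80) [-1.91473841 -0.61020615  0.        ]
scene disc [-4.61647205e-03 -1.11899255e-01 -5.68434189e-14]
scene (19, 12, 80) [ 1.48618093e+00  2.03588915e+00 -1.13686838e-13]
scene (-19, 12, 80) [1.77870679 1.56353016 0.        ]
bar top-cam dot [517.8997569  -10.70396252 116.        ] centre [522.98346666   5.5841146  116.        ]
bar scn dot [517.55615253 -10.86692957 116.        ] centre [522.24199016   5.94321839 116.        ]
[215.83504426 612.4994276  204.66388801] [[-0.943  0.332 -0.001]
 [ 0.332  0.943 -0.002]
 [-0.    -0.002 -1.   ]]
```

{"op": "servo_tool", "data": {
  "targets": [
    [-28,-20,0,0,0,0],
    [-28,-20,0,0,0,0],
    [-28,-20,0,0,0,0],
    [-28,-20,0,0,0,0],
    [-28,-20,0,0,0,0],
    [-28,-20,0,0,0,0],
    [-28,-20,0,0,0,0],
    [-28,-20,0,0,0,0]
  ],
  "jaw": 0,
  "grip_force": 20
}}

```text
time_s: 0.77
tool_pos: [374.6, 386.0, 205.2]
tcp_rot: [-3.141, -0.0, 2.803]
wrist_force: [0.8, 0.6, -0.8]
opening: 0.469
gripper_force: 0.0
```

Run:
```python
from h import *
print("can top",ray("top",(182,131),180),ray("scene",(293,330),180),ray("scene",(291,385),0))
from cell import readout
s=readout.observe();print(s["joint_positions"].round(2))
```

```text
can top [750.60468074 255.65606882 180.        ] [746.46349011 251.64033499 180.        ] [758.8204408  265.82367998   0.        ]
[-0.88  0.47  0.04  1.83 -0.03  0.84  0.41]
```

{"op": "servo_tool", "data": {
  "targets": [
    [-33,-23,0,0,0,0],
    [-33,-23,0,0,0,0],
    [-33,-23,0,0,0,0],
    [-33,-23,0,0,0,0],
    [-33,-23,0,0,0,0],
    [-33,-23,0,0,0,0],
    [-33,-23,0,0,0,0],
    [-12,-9,0,0,0,0]
  ]
}}

```text
time_s: 1.43
tool_pos: [550.0, 139.6, 205.3]
tcp_rot: [-3.139, 0.003, 2.795]
wrist_force: [-0.0, -0.8, 0.1]
opening: 0.008
gripper_force: 0.0
```

{"op": "servo_tool", "data": {
  "targets": [
    [0,0,12,0,0,0.12],
    [0,0,12,0,0,0.12],
    [0,0,12,0,0,0.12],
    [0,0,12,0,0,0.12],
    [0,0,12,0,0,0.12],
    [0,0,12,0,0,0.12],
    [0,0,12,0,0,0.12],
    [0,0,12,0,0,0.12]
  ]
}}

```text
time_s: 2.1
tool_pos: [546.5, 146.5, 108.6]
tcp_rot: [-3.141, 0.0, 1.837]
wrist_force: [0.7, 0.3, -0.1]
opening: 0.008
gripper_force: 0.0
```

{"op": "servo_tool", "data": {
  "targets": [
    [0,0,0,0,0,0.12],
    [0,0,0,0,0,0.12],
    [0,0,0,0,0,0.12],
    [0,0,0,0,0,0.12],
    [0,0,0,0,0,0.08],
    [0,0,0,0,0,0],
    [0,0,0,0,0,0],
    [0,0,0,0,0,0]
  ]
}}

```text
time_s: 2.77
tool_pos: [546.6, 146.7, 109.3]
tcp_rot: [-3.141, 0.0, 1.285]
wrist_force: [0.3, -0.5, 0.6]
opening: 0.004
gripper_force: 0.0
```

Run:
```python
from h import *
from cell import readout
s=readout.observe();print(s["joint_positions"].round(2),s["tool_pos"])
M=R.from_euler("xyz",s["tcp_rot"]).as_matrix();print(M.round(3))
print("to nose",M.T@(np.array([577,103.7,72])-s["tool_pos"]))
```

```text
[-0.6   0.68  0.46  1.86 -0.44  0.71 -0.18] [546.58288338 146.70709611 109.30972691]
[[ 0.282  0.959 -0.   ]
 [ 0.959 -0.282  0.   ]
 [-0.    -0.    -1.   ]]
to nose [-32.68696616  41.31943925  37.2973619 ]
```

{"op": "servo_tool", "data": {
  "targets": [
    [-8,10,0,0,0,0],
    [-8,10,0,0,0,0],
    [-8,10,0,0,0,0],
    [-8.7,11.3,0,0,0,0],
    [0,0,10,0,0,0],
    [0,0,10,0,0,0],
    [0,0,8,0,0,0],
    [0,0,0,0,0,0]
  ]
}}

```text
time_s: 3.43
tool_pos: [574.8, 104.1, 78.9]
tcp_rot: [-3.137, 0.001, 1.284]
wrist_force: [0.0, 0.9, -0.0]
opening: 0.005
gripper_force: 0.0
```

{"op": "servo_tool", "data": {
  "targets": [
    [0,0,1.5,0,0,0],
    [0,0,1.5,0,0,0],
    [0,0,1.5,0,0,0],
    [0,0,1.5,0,0,0],
    [0,0,1.5,0,0,0],
    [0,0,1.5,0,0,0],
    [0,0,1.5,0,0,0],
    [0,0,1.5,0,0,0]
  ]
}}

```text
time_s: 4.1
tool_pos: [577.2, 103.7, 69.6]
tcp_rot: [3.141, -0.0, 1.283]
wrist_force: [-1.3, 0.3, 2.5]
opening: 0.005
gripper_force: 1.5
```

{"op": "servo_tool", "data": {
  "targets": [
    [0,0,1,0,0,0],
    [0,0,1,0,0,0],
    [0,0,1,0,0,0],
    [0,0,1,0,0,0],
    [0,0,1,0,0,0],
    [0,0,1,0,0,0],
    [0,0,1,0,0,0],
    [0,0,0,0,0,0]
  ]
}}

```text
time_s: 4.77
tool_pos: [577.2, 103.6, 62.2]
tcp_rot: [3.142, -0.0, 1.283]
wrist_force: [0.0, 0.7, 0.9]
opening: 0.008
gripper_force: 0.3
```

{"op": "servo_tool", "data": {
  "targets": [
    [0,0,1,0,0,0],
    [0,0,1,0,0,0],
    [0,0,1,0,0,0],
    [0,0,0.5,0,0,0],
    [0,0,0.5,0,0,0],
    [0,0,0.5,0,0,0],
    [0,0,0,0,0,0],
    [0,0,0,0,0,0]
  ]
}}

```text
time_s: 5.43
tool_pos: [577.2, 103.6, 58.3]
tcp_rot: [3.142, -0.0, 1.283]
wrist_force: [-1.4, 0.1, 5.2]
opening: 0.004
gripper_force: 2.6
```

{"op": "servo_tool", "data": {
  "targets": [
    [0,0,0.5,0,0,0],
    [0,0,0.5,0,0,0],
    [0,0,0.5,0,0,0],
    [0,0,0.5,0,0,0],
    [0,0,0,0,0,0],
    [0,0,0,0,0,0],
    [0,0,0,0,0,0],
    [0,0,0,0,0,0]
  ]
}}

```text
time_s: 6.1
tool_pos: [577.2, 103.6, 58.1]
tcp_rot: [3.141, -0.001, 1.283]
wrist_force: [-4.3, 1.4, 19.2]
opening: 0.003
gripper_force: 9.7
```

Firm stop at z = 58.1 mm under 19 N, so the strap is home. Next I raise the tool and go over the screw.

{"op": "servo_tool", "data": {
  "targets": [
    [0,0,-12,0,0,0],
    [0,0,-20,0,0,0],
    [0,0,-30,0,0,0],
    [0,0,-30,0,0,0],
    [0,0,-10,0,0,0],
    [-20,-5,0,0,0,0],
    [-20,-5,0,0,0,0],
    [-20,-5,0,0,0,0]
  ]
}}

```text
time_s: 6.77
tool_pos: [544.8, 49.7, 157.6]
tcp_rot: [-3.141, 0.001, 1.284]
wrist_force: [0.9, -0.3, 0.2]
opening: 0.006
gripper_force: 0.0
```

{"op": "servo_tool", "data": {
  "targets": [
    [-20,-5,0,0,0,0],
    [-20,-5,0,0,0,0],
    [-9,0,0,0,0,0],
    [0,0,0,0,0,0],
    [0,0,0,0,0,0],
    [0,0,0,0,0,0],
    [0,0,0,0,0,0],
    [0,0,0,0,0,0]
  ],
  "jaw": 60
}}

```text
time_s: 7.43
tool_pos: [522.6, 7.2, 157.7]
tcp_rot: [-3.141, -0.0, 1.285]
wrist_force: [-0.2, 0.2, -0.8]
opening: 0.532
gripper_force: 0.0
```

Run:
```python
from h import *
from cell import readout,cams
import cv2
s=readout.observe();print(s["joint_positions"].round(2),s["tool_pos"],s["tcp_rot"])
M=R.from_euler("xyz",s["tcp_rot"]).as_matrix()
print("to screw",M.T@(np.array([522.3,6.1,95])-s["tool_pos"]))
ims=[]
for n in("wrist","scene"):
    f=cams.grab_frame(n);i=f["image"]
    if n=="wrist":
        mt=np.array(f["mount"]);print(mt.round(3),f["fx"],f["cx"],f["cy"])
        T=np.eye(4);T[:3,:3]=M;T[:3,3]=s["tool_pos"];P=np.linalg.inv(T@mt)@[522.3,6.1,116,1];print(f["fx"]*P[0]/P[2]+f["cx"],f["fy"]*P[1]/P[2]+f["cy"])
        i=i
    else: i=cv2.resize(i[180:320,240:340],(300,420),interpolation=cv2.INTER_CUBIC)
    ims.append(i)
cv2.imwrite("pics/w1.png",np.hstack([cv2.resize(ims[0],(500,375)),cv2.resize(ims[1],(268,375))]))
```

```text
[-0.39  0.56  0.49  1.93 -0.38  0.74  0.03] [522.56627898   7.23456883 157.71575101] [-3.14147735e+00 -1.57482706e-04  1.28465671e+00]
to screw [-1.17347208  0.07201204 62.7155591 ]
[[  -0.      -0.967   -0.254   72.809]
 [   1.      -0.      -0.       0.567]
 [   0.      -0.254    0.967 -179.259]
 [   0.       0.       0.       1.   ]] 295.53509813622946 278.8122369714695 206.04230109927155
278.33408176623306 225.60237522106303
```

View pics/w1.png

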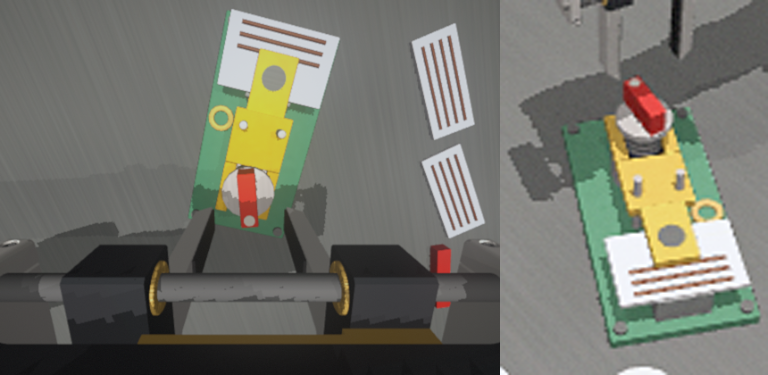

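The wrist view shows the bar at full-frame pixel (278,222), close to the predicted (278,226) and aligned with the jaws. Descending.

{"op": "servo_tool", "data": {
  "targets": [
    [-1.2,0,10,0,0,0],
    [0,0,10,0,0,0],
    [0,0,10,0,0,0],
    [0,0,10,0,0,0],
    [0,0,10,0,0,0],
    [0,0,8,0,0,0],
    [0,0,3.5,0,0,0],
    [0,0,0,0,0,0]
  ]
}}

```text
time_s: 8.2
tool_pos: [521.1, 4.9, 95.3]
tcp_rot: [-3.14, 0.001, 1.282]
wrist_force: [0.3, 0.1, -0.5]
opening: 0.638
gripper_force: 0.0
```

{"op": "servo_tool", "data": {
  "targets": [
    [0,0,0,0,0,0],
    [0,0,0,0,0,0],
    [0,0,0,0,0,0],
    [0,0,0,0,0,0],
    [0,0,0,0,0,0],
    [0,0,0,0,0,0],
    [0,0,0,0,0,0],
    [0,0,0,0,0,0]
  ],
  "jaw": 20
}}

```text
time_s: 8.87
tool_pos: [521.9, 5.0, 96.5]
tcp_rot: [3.142, -0.0, 1.283]
wrist_force: [-0.1, -0.8, 0.5]
opening: 0.214
gripper_force: 0.0
```

```bash
cat >> h.py <<'E'
def look(name):
    from cell import readout,cams
    import cv2
    s=readout.observe();f=cams.grab_frame("wrist");i=f["image"][120:300,170:390]
    cv2.imwrite(f"pics/{name}.png",cv2.resize(i,None,fx=3,fy=3,interpolation=cv2.INTER_CUBIC))
    b,g,r=[i[...,k].astype(int) for k in range(3)]
    m=(r>90)&(r>2.2*g)&(r>2.2*b)
    y,x=np.nonzero(m);print(name,s["time_s"],"q7",s["joint_positions"][6].round(2),"rot",s["tcp_rot"].round(3),"pos",s["tool_pos"].round(1),"red n",m.sum(),"c",x.mean().round(1)+170,y.mean().round(1)+120,"rows",y.min()+120,y.max()+120,"cols",x.min()+170,x.max()+170)
E
python3 -c "
from h import *
look('w2')"
```

```text
w2 8.8667 q7 0.09 rot [ 3.142 -0.     1.283] pos [521.9   5.   96.5] red n 1833 c 276.1 248.0 rows 213 292 cols 261 292
```

View pics/w2.png

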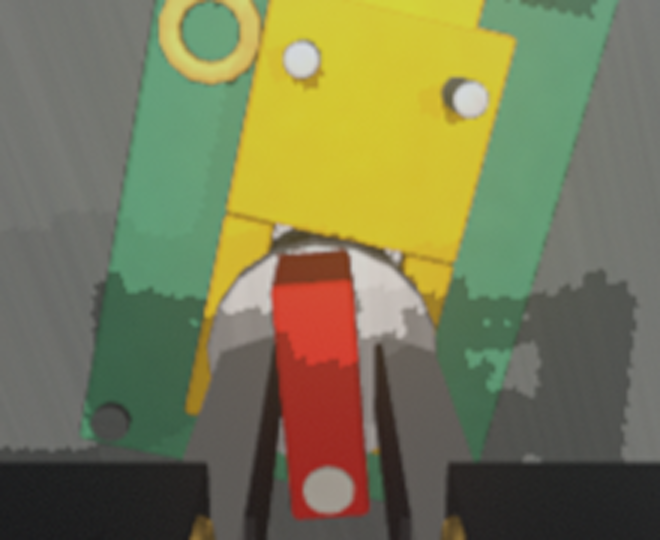

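{"op": "servo_tool", "data": {
  "targets": [
    [0,0,0,0,0,-0.08],
    [0,0,0,0,0,-0.08],
    [0,0,0,0,0,-0.08],
    [0,0,0,0,0,-0.08],
    [0,0,0,0,0,-0.08],
    [0,0,0,0,0,-0.08],
    [0,0,0,0,0,-0.08],
    [0,0,0,0,0,-0.08]
  ]
}}

```text
time_s: 9.58
tool_pos: [521.5, 5.5, 96.6]
tcp_rot: [-3.141, -0.001, 1.926]
wrist_force: [-0.7, 1.8, 2.3]
opening: 0.215
gripper_force: 3.5
```

```bash
python3 -c "
from h import *
look('w3')"
```

```text
w3 9.5833 q7 0.54 rot [-3.141e+00 -1.000e-03  1.926e+00] pos [521.5   5.5  96.6] red n 1872 c 280.8 248.2 rows 213 293 cols 260 302
```

{"op": "servo_tool", "data": {
  "targets": [
    [0,0,0,0,0,-0.06],
    [0,0,0,0,0,-0.06],
    [0,0,0,0,0,-0.06],
    [0,0,0,0,0,-0.06],
    [0,0,0,0,0,-0.06],
    [0,0,0,0,0,-0.06],
    [0,0,0,0,0,0],
    [0,0,0,0,0,0]
  ]
}}

```text
time_s: 10.3
tool_pos: [522.2, 5.3, 96.8]
tcp_rot: [3.141, 0.0, 2.28]
wrist_force: [-0.3, 1.9, 2.5]
opening: 0.213
gripper_force: 2.0
```

```bash
python3 -c "
from h import *
look('w4')"
```

```text
w4 10.3 q7 0.79 rot [3.141 0.    2.28 ] pos [522.2   5.3  96.8] red n 1882 c 281.0 247.9 rows 212 293 cols 260 302
```

{"op": "servo_tool", "data": {
  "targets": [
    [0,0,0,0,0,-0.06],
    [0,0,0,0,0,-0.06],
    [0,0,0,0,0,-0.06],
    [0,0,0,0,0,-0.06],
    [0,0,0,0,0,-0.06],
    [0,0,0,0,0,-0.06],
    [0,0,0,0,0,0],
    [0,0,0,0,0,0]
  ]
}}

```text
time_s: 11.02
tool_pos: [522.8, 5.6, 96.9]
tcp_rot: [3.14, 0.001, 2.641]
wrist_force: [-0.3, 3.6, 4.3]
opening: 0.216
gripper_force: 3.0
```

```bash
python3 -c "
from h import *
look('w5')"
```

```text
w5 11.0167 q7 1.04 rot [3.140e+00 1.000e-03 2.641e+00] pos [522.8   5.6  96.9] red n 1924 c 281.3 247.9 rows 209 293 cols 260 303
```

{"op": "servo_tool", "data": {
  "targets": [
    [0,0,0,0,0,-0.06],
    [0,0,0,0,0,-0.06],
    [0,0,0,0,0,-0.06],
    [0,0,0,0,0,-0.06],
    [0,0,0,0,0,-0.06],
    [0,0,0,0,0,-0.06],
    [0,0,0,0,0,0],
    [0,0,0,0,0,0]
  ]
}}

```text
time_s: 11.73
tool_pos: [523.1, 6.0, 97.0]
tcp_rot: [3.14, 0.002, 3.002]
wrist_force: [0.9, 4.0, 6.1]
opening: 0.208
gripper_force: 3.4
```

```bash
python3 -c "
from h import *
look('w6')"
```

```text
w6 11.7333 q7 1.29 rot [3.140e+00 2.000e-03 3.002e+00] pos [523.1   6.   97. ] red n 1915 c 281.5 248.5 rows 213 293 cols 260 303
```

{"op": "servo_tool", "data": {
  "targets": [
    [0,0,0,0,0,0],
    [0,0,0,0,0,0],
    [0,0,0,0,0,0],
    [0,0,0,0,0,0],
    [0,0,0,0,0,0],
    [0,0,0,0,0,0],
    [0,0,0,0,0,0],
    [0,0,0,0,0,0]
  ],
  "jaw": 40
}}

```text
time_s: 12.45
tool_pos: [521.7, 4.9, 96.4]
tcp_rot: [-3.142, -0.0, 3.003]
wrist_force: [-0.6, 0.1, -0.1]
opening: 0.429
gripper_force: 0.0
```

```bash
python3 -c "
from h import *
look('w7')"
```

```text
w7 12.45 q7 1.3 rot [-3.142 -0.     3.003] pos [521.7   4.9  96.4] red n 1931 c 283.5 251.0 rows 215 296 cols 261 306
```

View pics/w7.png

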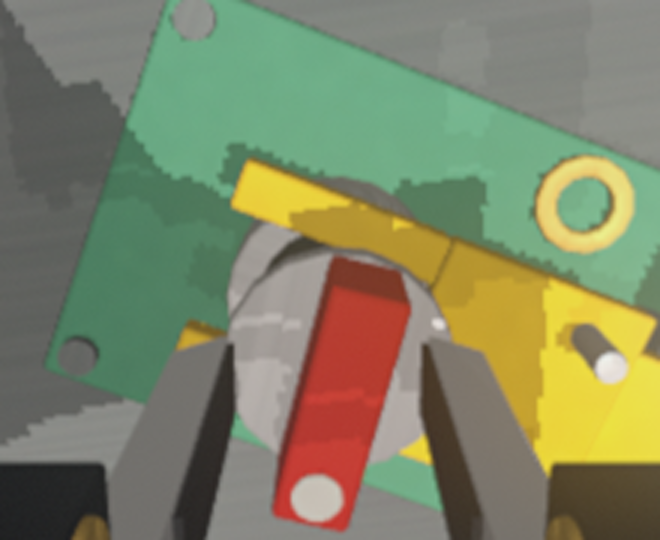

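The bar is turned about 0.26 rad relative to the jaws and has not dropped. Its top-face centre is at crop (343,407), so I'll work out the centring error.

```bash
cat >> h.py <<'E'
MT=np.array([[0,-.967,-.254,72.809],[1,0,0,.567],[0,-.254,.967,-179.259]])
def wtool(cu,cv,z,pos,yawrot,sc=3,x0=170,y0=120):
    # crop px -> (world, tool-frame) at height z
    u=(cu+.5)/sc-.5+x0;v=(cv+.5)/sc-.5+y0
    d=MT[:,:3]@[(u-278.812)/295.535,(v-206.042)/295.535,1];o=MT[:,3]
    M=R.from_euler("xyz",yawrot).as_matrix();D=M@d;O=M@o+pos
    P=O+D*(z-O[2])/D[2];return P.round(1),(M.T@(P-pos)).round(1)
E
python3 -c "
from h import *
p=np.array([521.7,4.9,96.4]);r=[-3.142,0,3.003]
for q in [(340,285),(410,305),(348,528),(275,512),(343,407)]: print(wtool(*q,117.5,p,r))
p=np.array([521.9,5.,96.5]);r=[3.142,0,1.283]
for q in [(273,285),(352,280),(369,512),(292,520)]: print(wtool(*q,116,p,r))
"
```

```text
(array([496.1,  11.4, 117.5]), array([ 26.3,   2.9, -21.1]))
(array([501.7,  23.8, 117.5]), array([ 22.4,  16. , -21.1]))
(array([546.6,   6.2, 117.5]), array([-24.4,   4.7, -21.1]))
(array([541. ,  -7.8, 117.5]), array([-20.9,  -9.9, -21.1]))
(array([520.4,   8.7, 117.5]), array([  1.8,   3.6, -21.1]))
(array([520. ,  32.5, 116. ]), array([ 25.8,  -9.7, -19.5]))
(array([534.5,  29.2, 116. ]), array([ 26.8,   5.2, -19.5]))
(array([524.3, -18.4, 116. ]), array([-21.8,   8.9, -19.5]))
(array([508.9, -15.8, 116. ]), array([-23.6,  -6.6, -19.5]))
```

{"op": "servo_tool", "data": {
  "targets": [
    [0,1.3,0,0,0,0],
    [0,1.3,0,0,0,0],
    [0,0,0,0,0,0],
    [0,0,0,0,0,0],
    [0,0,0,0,0,0],
    [0,0,0,0,0,0],
    [0,0,0,0,0,0],
    [0,0,0,0,0,0]
  ],
  "jaw": 21
}}

```text
time_s: 13.17
tool_pos: [522.1, 7.4, 96.4]
tcp_rot: [-3.141, -0.0, 3.003]
wrist_force: [-0.3, -0.7, -0.3]
opening: 0.221
gripper_force: 0.4
```

{"op": "servo_tool", "data": {
  "targets": [
    [0,0,0,0,0,-0.06],
    [0,0,0,0,0,-0.06],
    [0,0,0,0,0,-0.06],
    [0,0,0,0,0,-0.06],
    [0,0,0,0,0,-0.06],
    [0,0,0,0,0,0],
    [0,0,0,0,0,0],
    [0,0,0,0,0,0]
  ]
}}

```text
time_s: 13.83
tool_pos: [522.0, 7.4, 96.4]
tcp_rot: [-3.142, -0.0, -2.982]
wrist_force: [-0.1, -1.1, 0.1]
opening: 0.223
gripper_force: 0.6
```

```bash
python3 -c "
from h import *
look('w8')"
```

```text
w8 13.8333 q7 1.5 rot [-3.142 -0.    -2.982] pos [522.    7.4  96.4] red n 1878 c 280.4 250.4 rows 215 296 cols 259 302
```

{"op": "servo_tool", "data": {
  "targets": [
    [0,0,0,0,0,-0.06],
    [0,0,0,0,0,-0.06],
    [0,0,0,0,0,-0.06],
    [0,0,0,0,0,-0.06],
    [0,0,0,0,0,-0.06],
    [0,0,0,0,0,0],
    [0,0,0,0,0,0],
    [0,0,0,0,0,0]
  ]
}}

```text
time_s: 14.55
tool_pos: [522.3, 7.6, 96.5]
tcp_rot: [-3.142, 0.0, -2.682]
wrist_force: [0.1, -0.3, 1.3]
opening: 0.224
gripper_force: 1.6
```

```bash
python3 -c "
from h import *
look('w9')"
```

```text
w9 14.55 q7 1.72 rot [-3.142  0.    -2.682] pos [522.3   7.6  96.5] red n 1699 c 280.7 244.9 rows 204 289 cols 259 302
```

View pics/w9.png

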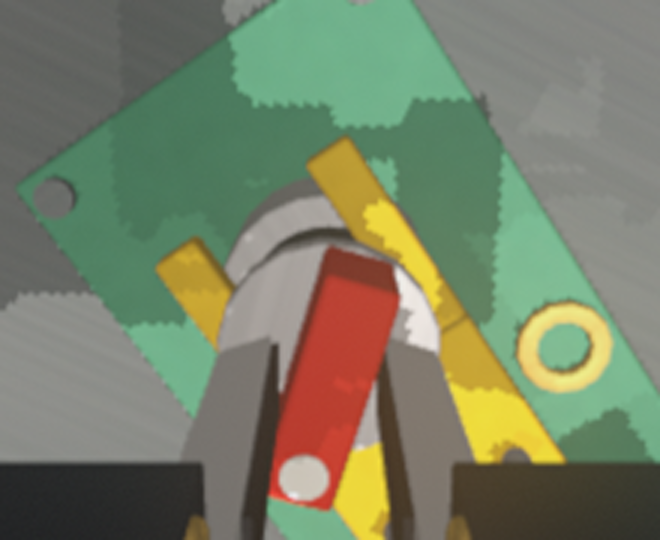

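The bar moved up the image by about 6–7 px, which fits an 8 mm drop, and the forces are near zero. Turning forward now, following down.

{"op": "servo_tool", "data": {
  "targets": [
    [0,0,1,0,0,0.1],
    [0,0,1,0,0,0.1],
    [0,0,1,0,0,0.1],
    [0,0,1,0,0,0.1],
    [0,0,1,0,0,0.1],
    [0,0,0,0,0,0.1],
    [0,0,0,0,0,0.1],
    [0,0,0,0,0,0.1]
  ]
}}

```text
time_s: 15.27
tool_pos: [522.6, 7.4, 91.3]
tcp_rot: [-3.142, 0.001, 2.797]
wrist_force: [0.7, -1.9, -2.4]
opening: 0.223
gripper_force: 1.8
```

{"op": "servo_tool", "data": {
  "targets": [
    [0,0,0.2,0,0,0.1],
    [0,0,0.2,0,0,0.1],
    [0,0,0.2,0,0,0.1],
    [0,0,0.2,0,0,0.1],
    [0,0,0.1,0,0,0.1],
    [0,0,0.1,0,0,0.1],
    [0,0,0.1,0,0,0.1],
    [0,0,0.1,0,0,0.1]
  ]
}}

```text
time_s: 15.93
tool_pos: [522.3, 6.7, 90.1]
tcp_rot: [-3.141, 0.001, 1.997]
wrist_force: [-0.0, -2.4, -1.0]
opening: 0.222
gripper_force: 2.3
```

```bash
python3 -c "
from h import *
look('w10')"
```

```text
w10 15.9333 q7 0.59 rot [-3.141e+00  1.000e-03  1.997e+00] pos [522.3   6.7  90.1] red n 1936 c 275.7 247.9 rows 209 294 cols 254 299
```

{"op": "servo_tool", "data": {
  "targets": [
    [0,0,0.2,0,0,0.1],
    [0,0,0.2,0,0,0.1],
    [0,0,0.2,0,0,0.1],
    [0,0,0.2,0,0,0.1],
    [0,0,0.1,0,0,0.1],
    [0,0,0.1,0,0,0.1],
    [0,0,0.1,0,0,0.1],
    [0,0,0.1,0,0,0.1]
  ]
}}

```text
time_s: 16.65
tool_pos: [521.5, 6.7, 89.0]
tcp_rot: [-3.141, 0.001, 1.199]
wrist_force: [-1.5, -2.9, 0.6]
opening: 0.222
gripper_force: 2.7
```

{"op": "servo_tool", "data": {
  "targets": [
    [0,0,0.2,0,0,0.1],
    [0,0,0.2,0,0,0.1],
    [0,0,0.2,0,0,0.1],
    [0,0,0.2,0,0,0.1],
    [0,0,0.1,0,0,0.1],
    [0,0,0.1,0,0,0.1],
    [0,0,0.1,0,0,0.1],
    [0,0,0.1,0,0,0.1]
  ]
}}

```text
time_s: 17.32
tool_pos: [521.0, 7.0, 87.8]
tcp_rot: [-3.142, 0.002, 0.4]
wrist_force: [-2.5, -2.6, 2.9]
opening: 0.222
gripper_force: 3.7
```

{"op": "servo_tool", "data": {
  "targets": [
    [0,0,0.2,0,0,0.1],
    [0,0,0.2,0,0,0.1],
    [0,0,0.2,0,0,0.1],
    [0,0,0.2,0,0,0.1],
    [0,0,0.1,0,0,0.1],
    [0,0,0.1,0,0,0.1],
    [0,0,0.1,0,0,0.1],
    [0,0,0.1,0,0,0.1]
  ]
}}

```text
time_s: 17.98
tool_pos: [521.0, 7.5, 86.7]
tcp_rot: [3.141, 0.002, -0.4]
wrist_force: [-3.6, -0.5, 3.8]
opening: 0.224
gripper_force: 4.4
```

```bash
python3 -c "
from h import *
look('w11')
from cell import readout
print(readout.observe()['joint_positions'].round(2))"
```

```text
w11 17.9833 q7 -1.15 rot [ 3.141e+00  2.000e-03 -4.000e-01] pos [521.    7.5  86.7] red n 2071 c 276.6 246.2 rows 206 295 cols 255 299
[-0.6   0.81  0.88  2.   -0.9   0.79 -1.16]
```

View pics/w11.png

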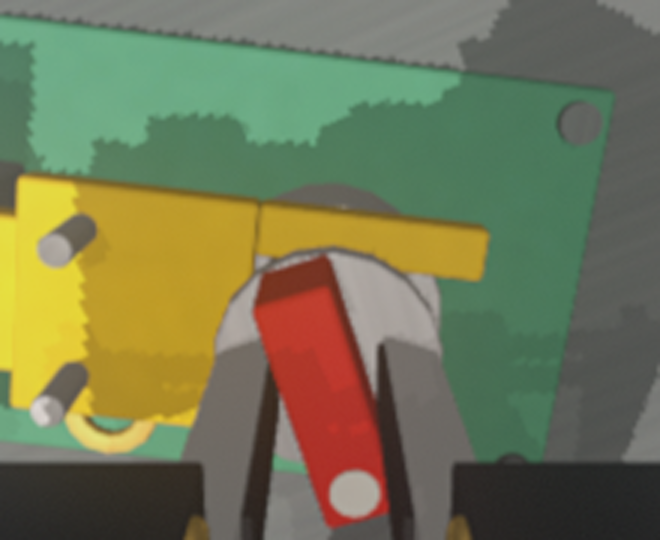

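{"op": "servo_tool", "data": {
  "targets": [
    [-0.9,0.4,0,0,0,0.1],
    [0,0,0.1,0,0,0.1],
    [0,0,0.1,0,0,0.1],
    [0,0,0.1,0,0,0.1],
    [0,0,0.1,0,0,0.1],
    [0,0,0.1,0,0,0.1],
    [0,0,0.1,0,0,0.1],
    [0,0,0.1,0,0,0.1]
  ]
}}

```text
time_s: 18.7
tool_pos: [521.1, 7.8, 85.7]
tcp_rot: [3.141, 0.0, -1.198]
wrist_force: [-0.6, -0.9, -0.1]
opening: 0.224
gripper_force: 2.8
```

{"op": "servo_tool", "data": {
  "targets": [
    [0,0,0.1,0,0,0.1],
    [0,0,0.1,0,0,0.1],
    [0,0,0.1,0,0,0.1],
    [0,0,0.1,0,0,0.1],
    [0,0,0.1,0,0,0.1],
    [0,0,0.1,0,0,0.1],
    [0,0,0.1,0,0,0.1],
    [0,0,0.1,0,0,0.1]
  ]
}}

```text
time_s: 19.37
tool_pos: [521.3, 8.0, 84.7]
tcp_rot: [3.141, -0.0, -1.998]
wrist_force: [0.7, -0.1, -2.1]
opening: 0.223
gripper_force: 2.5
```

```bash
python3 -c "
from h import *
look('w12')
from cell import readout
print(readout.observe()['joint_positions'].round(2))"
```

```text
w12 19.3667 q7 -2.58 rot [ 3.141 -0.    -1.998] pos [521.3   8.   84.7] red n 1959 c 275.9 245.1 rows 206 294 cols 255 299
[-0.7   0.94  1.11  2.   -1.08  0.96 -2.58]
```

q5 is close to its range, so I'll regrasp half a turn back and finish the turn from there.

{"op": "servo_tool", "data": {
  "targets": [
    [0,0,0,0,0,0],
    [0,0,0,0,0,0],
    [0,0,0,0,0,0],
    [0,0,0,0,0,0],
    [0,0,0,0,0,0],
    [0,0,0,0,0,0],
    [0,0,0,0,0,0],
    [0,0,0,0,0,0]
  ],
  "jaw": 74
}}

```text
time_s: 20.08
tool_pos: [521.2, 7.5, 85.2]
tcp_rot: [3.142, 0.0, -1.997]
wrist_force: [-0.4, 0.3, 0.7]
opening: 0.755
gripper_force: 0.0
```

{"op": "servo_tool", "data": {
  "targets": [
    [0,0,0,0,0,-0.11],
    [0,0,0,0,0,-0.11],
    [0,0,0,0,0,-0.11],
    [0,0,0,0,0,-0.11],
    [0,0,0,0,0,-0.11],
    [0,0,0,0,0,-0.11],
    [0,0,0,0,0,-0.11],
    [0,0,0,0,0,-0.11]
  ]
}}

```text
time_s: 20.75
tool_pos: [521.2, 7.5, 85.2]
tcp_rot: [-3.142, -0.0, -1.112]
wrist_force: [-0.4, 0.1, -0.7]
opening: 0.785
gripper_force: 0.0
```

{"op": "servo_tool", "data": {
  "targets": [
    [0,0,0,0,0,-0.11],
    [0,0,0,0,0,-0.11],
    [0,0,0,0,0,-0.11],
    [0,0,0,0,0,-0.11],
    [0,0,0,0,0,-0.11],
    [0,0,0,0,0,-0.11],
    [0,0,0,0,0,-0.11],
    [0,0,0,0,0,-0.11]
  ]
}}

```text
time_s: 21.42
tool_pos: [521.2, 7.4, 85.2]
tcp_rot: [3.141, -0.0, -0.232]
wrist_force: [0.1, -0.4, 0.1]
opening: 0.785
gripper_force: 0.0
```

{"op": "servo_tool", "data": {
  "targets": [
    [0,0,0,0,0,-0.11],
    [0,0,0,0,0,-0.11],
    [0,0,0,0,0,-0.11],
    [0,0,0,0,0,-0.11],
    [0,0,0,0,0,-0.11],
    [0,0,0,0,0,-0.11],
    [0,0,0,0,0,-0.11],
    [0,0,0,0,0,-0.11]
  ]
}}

```text
time_s: 22.08
tool_pos: [521.2, 7.3, 85.2]
tcp_rot: [3.141, 0.0, 0.648]
wrist_force: [-0.2, -0.2, -0.0]
opening: 0.788
gripper_force: 0.0
```

{"op": "servo_tool", "data": {
  "targets": [
    [0,0,0,0,0,-0.11],
    [0,0,0,0,0,-0.11],
    [0,0,0,0,0,-0.11],
    [0,0,0,0,0,-0.11],
    [0,0,0,0,0,-0.11],
    [0,0,0,0,0,-0.11],
    [0,0,0,0,0,-0.1],
    [0,0,0,0,0,0]
  ]
}}

```text
time_s: 22.75
tool_pos: [521.1, 7.2, 85.3]
tcp_rot: [3.142, -0.0, 1.405]
wrist_force: [0.1, 0.6, -0.1]
opening: 0.786
gripper_force: 0.0
```

```bash
python3 -c "
from h import *
look('w13')
from cell import readout
print(readout.observe()['joint_positions'].round(2))"
```

```text
w13 22.75 q7 0.03 rot [ 3.142 -0.     1.405] pos [521.1   7.2  85.3] red n 1714 c 279.0 259.3 rows 216 294 cols 266 292
[-0.22  0.64  0.23  1.99 -0.27  0.54  0.02]
```

View pics/w13.png

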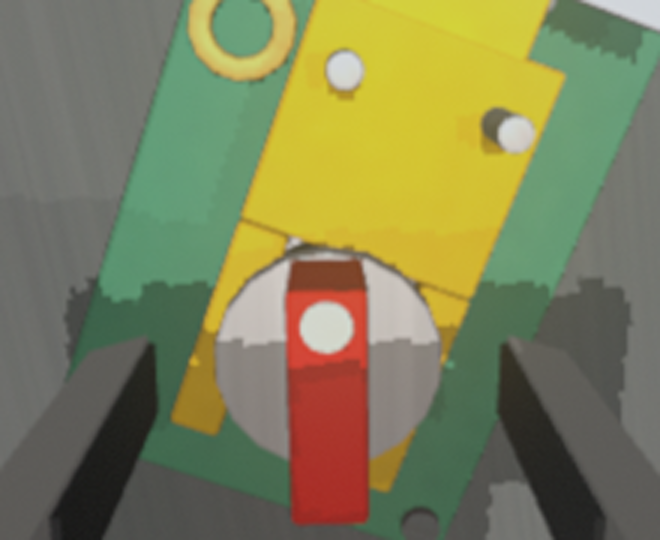

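The bar is centred and aligned, dot end up at crop (327,327). I'll check the height and centre from the top-face corners.

```bash
python3 -c "
from h import *
p=np.array([521.1,7.2,85.3]);r=[3.142,0,1.405]
for z in (100,104,108):
  Q=np.array([wtool(*q,z,p,r)[1] for q in [(287,292),(367,292),(368,522),(291,524)]]);print(z,Q.mean(0),np.linalg.norm((Q[0]+Q[1]-Q[2]-Q[3])/2),np.linalg.norm((Q[1]+Q[2]-Q[0]-Q[3])/2))
"
```

```text
100 [ -2.1     0.725 -14.7  ] 50.2030128577957 15.751269790083592
104 [ -0.275   0.725 -18.7  ] 48.95308979012459 15.352035695633331
108 [  1.525   0.725 -22.7  ] 47.75212037176988 15.052076268741132
```

{"op": "servo_tool", "data": {
  "targets": [
    [0,0.6,0,0,0,0],
    [0,0,0,0,0,0],
    [0,0,0,0,0,0],
    [0,0,0,0,0,0],
    [0,0,0,0,0,0],
    [0,0,0,0,0,0],
    [0,0,0,0,0,0],
    [0,0,0,0,0,0]
  ],
  "jaw": 21
}}

```text
time_s: 23.47
tool_pos: [521.8, 7.5, 85.2]
tcp_rot: [-3.142, -0.0, 1.403]
wrist_force: [-0.7, 0.5, -0.0]
opening: 0.259
gripper_force: 0.0
```

{"op": "servo_tool", "data": {
  "targets": [
    [0,0,0,0,0,0],
    [0,0,0,0,0,0.1],
    [0,0,0,0,0,0.1],
    [0,0,0.2,0,0,0.1],
    [0,0,0.2,0,0,0.1],
    [0,0,0.2,0,0,0.1],
    [0,0,0.2,0,0,0.1],
    [0,0,0.2,0,0,0.1]
  ]
}}

```text
time_s: 24.13
tool_pos: [521.5, 7.3, 84.4]
tcp_rot: [-3.141, 0.0, 0.698]
wrist_force: [-2.3, 0.3, 4.1]
opening: 0.222
gripper_force: 3.7
```

{"op": "servo_tool", "data": {
  "targets": [
    [0,0,0.2,0,0,0.1],
    [0,0,0.2,0,0,0.1],
    [0,0,0.2,0,0,0.1],
    [0,0,0,0,0,0.05],
    [0,0,0,0,0,0],
    [0,0,0,0,0,0],
    [0,0,0,0,0,0],
    [0,0,0,0,0,0]
  ]
}}

```text
time_s: 24.8
tool_pos: [521.7, 7.4, 83.6]
tcp_rot: [-3.141, 0.0, 0.354]
wrist_force: [-1.1, -0.9, 2.4]
opening: 0.224
gripper_force: 1.7
```

{"op": "servo_tool", "data": {
  "targets": [
    [0,0,0,0,0,0],
    [0,0,0,0,0,0],
    [0,0,0,0,0,0],
    [0,0,0,0,0,0],
    [0,0,0,0,0,0],
    [0,0,0,0,0,0],
    [0,0,0,0,0,0],
    [0,0,0,0,0,0]
  ],
  "jaw": 0,
  "grip_force": 20
}}

```text
time_s: 25.47
tool_pos: [521.8, 7.5, 83.4]
tcp_rot: [-3.142, 0.0, 0.353]
wrist_force: [-0.0, -0.8, -2.3]
opening: 0.173
gripper_force: 19.2
```

```bash
python3 -c "
from h import *
look('w14')
from cell import readout
s=readout.observe();print(s['opening'],s['gripper_force'],s['wrist_force'])"
```

```text
w14 25.4667 q7 -0.71 rot [-3.142  0.     0.353] pos [521.8   7.5  83.4] red n 1789 c 279.1 260.5 rows 217 296 cols 264 293
0.1761690767131026 19.24858331680298 [ 0.88571852  0.31116411 -2.78418578]
```

View pics/w14.png

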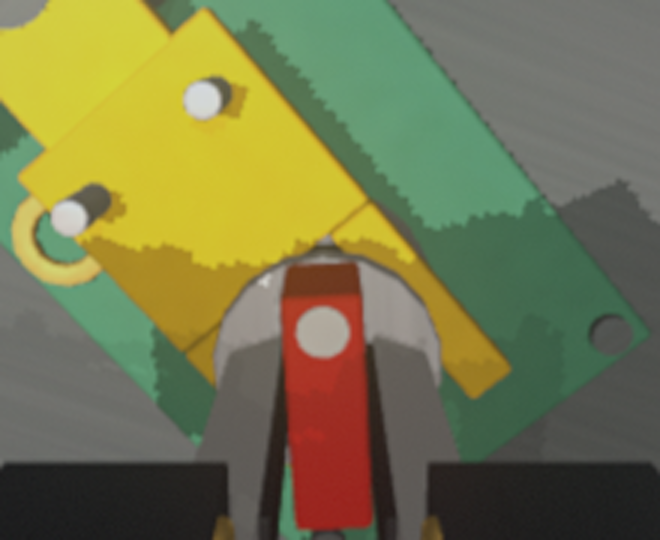

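The bar is gripped at 19 N and aligned, with its dot at crop (323,331). It is about 0.95 turn past the drop, so I'm handing in.

```bash
python3 -c "
from cell import ticket
print(ticket.sign_off())"
```

```text
the job is handed in; nothing more can be done
None
```

I pressed the strap home, dropped the screw into its thread and turned it about 0.95 turn forward by my estimate. The job is handed in with the red handle still gripped at about 19 N; sign-off returned no verdict.

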